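# Hang a lipped parts bin on the louvered panel

### The arm

A 6-joint arm with a two-finger parallel gripper is mounted at the origin on the work surface. World frame = base frame: x ahead of the robot, y to its left, z up, the work surface at z = 0. Lengths are in m, angles in rad, forces in N, time in s.
With the tool pointing down it reaches from about 0.325 to 0.925 m from the base axis. Payload 3.1 kg.
Tool frame: the origin (TCP) lies at the very end of the fingers, on their centre line; the grasp point (between the pads) lies 19 mm behind it; z points along the fingers, y is the line along which they close (so a half turn about z gives the same grasp; the last joint's range is limited). The gripper opens to 85 mm and grips with 20 to 120 N. Pads are 22 mm wide; open, the fingers measure 114 mm over their backs; the gripper's body (76 mm by 85 mm) begins 54 mm behind the grasp point. The pads swing forward as they close: fully open they stand 13 mm farther back than shut.
Start: joints at [-1.314, 0.217, 1.613, -0, 1.311, -0.112], TCP at [0.225, -0.583, 0.231] pointing down, gripper open.
Joint ranges: [-2.75, 2.75], [-0.78, 2.1], [0.31, 2.55], [-1.13, 4.27], [0.13, 2.63], [-2.58, 2.58]. Speed limits (rad/s): [2.79, 2.79, 3.14, 3.14, 3.14, 3.14].

### API

Orientations are given as a 3x3 rotation matrix whose columns are the frame's x, y, z axes.
In Python, from rig import manip, eyes gives the robot as it stands.
- The arm moves only by the tool send_rows, never from a script. Its argument "deltas" is text: rows parted by semicolons, each of 4 numbers parted by spaces: the shift along the world's x, y, z in m, then the turn about the world's z in degrees. In form: x y z spin; .... A call has 1 to 10 rows; each row is the pose to reach, as a shift and turn from the pose commanded when the call began; what a row does not reach only later rows make up. A row lasts 1/12 s, in which the tool goes at most 41.7 mm and 7.16 degrees, less where a joint would pass 70% of its speed; a pose out of reach is approached as far as the arm can. A call with a gripper value outside its range is refused whole. "fingers" is the opening in per cent of the stroke, from 0 (shut) to 100 (fully open), set as the call begins (left out, the last holds). The fingers move at their own pace and stop on an object; "newtons" is the grip in N (left out, the last holds). Time passes only in rows, so rows that repeat a pose let the fingers close. It gives the time, the measured TCP pose, the force, the opening and the grip force at its end, in the units of the state.
- manip.state(): the state, without advancing time (a new reading comes with each control period).
- eyes.read_camera(name): name is "scene" or "top" or "wrist"; returns a dict with "pixels" (400x640x3 uint8, red, green, blue), "K" (3x3 intrinsics, pixels), "origin" and "orientation" of the camera in the world; the wrist camera has in their place "mount" (4x4, takes a point from camera to tool coordinates, whose origin is the TCP and whose axes are the flange's). Camera axes: x right, y down, z forward; pixel columns grow to the right and rows downward; lengths in m; the calibration is good to about 2 mm. A picture is of the moment at which its call begins: read the wrist's pose just before it. There is no depth.
- manip.hand_in(): hands the job in; it is judged then, once.
The state is a dict: "clock": time; "qpos": joint angles; "joint_vel": joint speeds; "effort": joint torques, N m; "position": TCP position; "ee_rot": TCP orientation; "contact_force": force on the tool from outside, world axes, zero at the start; "moment": the same for the moment, N m; "grip_width": finger opening in m; "gripper_force": force on a finger pad.
Only numpy, scipy, OpenCV 4.12 (cv2) and the standard library are available. Lean on these libraries where they do the work, as an engineer would, in place of code of your own. Each camera call takes 0.05 s, during which the arm holds its last target. There are 200 camera calls.

### The job

Pick up the empty lipped parts bin from the bench, lift it over the top rail of the louvered panel and lower it so that its rear lip catches fully behind that rail, then leave it hanging there upright, pushed along the rail until it touches the black end stop. Work gently: how far forward the panel stands on its brackets has to be found by feel, nothing may be pressed hard against the panel, and the other things on the bench stay where they are.

Things in the scene. Friction and masses are not known exactly. Their poses are not given: they have to be found in the camera images.
- bin: Bin to hang: open, empty, grey plastic, about 0.12 kg, on the bench. Outside 90 (its x) x 60 (y) x 60 mm high, walls 3 mm; front wall (-x) only 34 mm high, a hooked lip behind the rear wall (+x). Origin: centre of the underside, z up. Can be gripped from above across its 60 mm width.
- bin_lip (a point): Middle of the slot's ceiling under the bin's lip: x 49, y 0, z 57 mm from the bin's origin. The lip: a 3 mm web (z 57 to 60) runs rearward from the wall, x 45 to 56, and its last 3 mm (x 53 to 56) turn down to z 45: a slot 8 mm wide, 12 mm deep, open below, along the full 60 mm width. Hung fully home, this point is about 165 mm above the bench and the bin leans about 0.1 rad.
- stand: Fixed stand of the louvered panel. Origin: on the bench at mid length; z up, panel faces -x, rails run along y. Base plate x -55 to 95, y -170 to 170, 12 mm high. The aluminium sheet (y -170 to 170, z 30 to 195 mm) carries three equal rails, tops at z 165, 120, 75, and, at its +y end, an equal bin hanging at y 83 to 143 that stays there.
- face (a point): Foremost possible place of the sheet's front face: x -20, z 180 mm of the stand. The sheet with its rails, stop and hanging bin sits on slotted brackets, really anywhere from 0 to 40 mm behind this (towards +x); no reading shows it. It stays put under gentle pushes: feel for it with the lip above the top rail. The points rail and end_stop are behind by the same unknown shift.
- rail (a point): Middle of the top edge of the TOP rail (y 0, z 165 mm of the stand), panel foremost: an upstanding tongue 3 mm thick, y -115 to 150 mm, 6 to 9 mm in front of the sheet; the gap behind it is 6 mm wide and 18 mm deep, open above. With the lip against the sheet the bin's rear wall clears the tongue by 2 mm; the lip can go down from there to 3 mm farther out.
- end_stop (a point): Middle of the working face, panel foremost (y -115 mm of the stand, facing +y) of the black end stop: a block y -135 to -115, z 145 to 185 mm, reaching 22 mm out from the sheet, at the -y end of the top rail. The bin's 60 mm wide lip touches it at the end, so that the bin's middle is at y -85 mm.
- tray: Bystander: plain grey tray without a lip, 100 x 70 x 35 mm; origin centre of underside.
- beaker: Bystander: glass beaker, 60 mm wide, 80 mm high; origin centre of underside.
- reagent: Bystander: amber bottle, 60 mm wide, 130 mm high; origin centre of underside.
- jar: Bystander: white jar, 56 mm wide, 70 mm high; origin centre of underside.
- weight: Bystander: brass knob weight, 40 mm wide, 55 mm high; origin centre of underside.
- puck: Bystander: white plastic puck, 60 mm wide, 22 mm high; origin centre of underside.
- spatula: Bystander: flat spatula with a wooden handle, 180 mm long, lying on the bench; origin on its underside, x along it.
Things that resemble listed ones, but are neither listed nor needed, are in the scene too. Leave any blue or green look-alike of the bin alone.

How it is judged:
On the way, in this order (a step that is already met when the one before it is completed fails the run):
1. the bin is carried above the top rail's height (z of bin_lip in the frame of stand above 0.171 m), for 0.1 s.
2. the lip is down behind the top rail (z of bin_lip in the frame of stand between 0.16 and 0.1695 m and x of bin_lip in the frame of stand between -0.035 and 0.018 m and contact force between bin and stand above 0.2 N), for 0.2 s.
At the end, for the whole second after the job is handed in: The bin hangs by its lip on the top rail: lip point 160 to 169.5 mm above the bench and over the rail, its middle at y = -80.5 to -90 mm of the stand (side within about 4.5 mm of the end stop), upright within 0.2 rad, square to the panel within 0.2 rad, at rest and carried by the panel (all of step 2 and y of bin_lip in the frame of stand between -0.09 and -0.0805 m and angle between bin's own z axis and vertical below 0.2 rad and angle between the x axis of bin and the x axis of stand, either way round below 0.2 rad and linear speed of bin below 0.02 m/s and angular speed of bin below 0.2 rad/s); the robot touches nothing.
It fails at once if the bin, or what holds it, presses on the panel stand with more than 20 N (contact force between any of bin, the fingers, the arm and stand above 20 N).
It fails at once if a bystander (tray, beaker, bottle, jar, brass weight, puck, spatula) is moved more than 20 mm (distance of any of tray, beaker, reagent, jar, weight, puck, spatula from where it was at the start of the episode above 0.02 m).
It also fails if it takes over 51 s, if anything falls off the work surface, if the arm or the gripper's body presses on something with over 40 N, if the wrist force passes 120 N, or if a joint passes its speed limit or range.

## Working session

There is one attempt and no reset: what is moved stays moved. The work goes in short steps, Python scripts to look and compute and a tool call to move; the robot and the scene stay as the last step left them, time stands still between calls to the robot, and variables do not carry over. Pictures are saved under pics/ and viewed, at most 10 in all, crops included, and the job is handed in when it is done.

Besides the shell and the picture viewer there is one more tool, called after "Emit:" as name(argument=value, ...), one argument or row to a line, values as JSON. send_rows: Moves the arm, as the interface text tells. Its arguments: {"type":"object","properties":{"deltas":{"type":"string"},"fingers":{"type":"number"},"newtons":{"type":"number"}},"required":["deltas"]}

```bash
mkdir -p pics; cat > h.py <<'E'
import numpy as np, cv2
from rig import manip, eyes
def ray(c,u,v):
    d=np.linalg.inv(c["K"])@np.array([u,v,1.]); return np.array(c["origin"]),np.array(c["orientation"])@d
def onz(c,u,v,z):
    o,d=ray(c,u,v); return o+d*(z-o[2])/d[2]
def save(c,n): cv2.imwrite("pics/"+n,cv2.cvtColor(c["pixels"],cv2.COLOR_RGB2BGR))
def load(n):
    d=np.load(n,allow_pickle=True).item(); return d
E
python3 - <<'E'
from h import *
a=eyes.read_camera("scene");b=eyes.read_camera("top")
np.save("scene.npy",a);np.save("top.npy",b)
save(a,"scene.png");save(b,"top.png")
for c in(a,b):print(c["K"],c["origin"],c["orientation"])
print(manip.state())
E
```

```text
[[489.19935784   0.         311.4393894 ]
 [  0.         489.19935784 198.92743439]
 [  0.           0.           1.        ]] [1.26827524 0.22628887 1.21469877] [[-0.3352014   0.76025959 -0.55645789]
 [ 0.94211794  0.26588177 -0.2042564 ]
 [-0.00733588 -0.59271599 -0.80537814]]
[[428.85229668   0.         322.32593257]
 [  0.         428.85229668 194.9427994 ]
 [  0.           0.           1.        ]] [ 0.39826576 -0.0710869   1.44183601] [[-0.00331777 -0.99520668  0.09773766]
 [-0.99994765  0.00424779  0.00930884]
 [-0.00967939 -0.09770166 -0.99516868]]
{'clock': 0.1, 'qpos': array([-1.31417920e+00,  2.17697969e-01,  1.61478367e+00,  2.61496018e-05,
        1.31129137e+00, -1.12196657e-01]), 'joint_vel': array([ 0.00049157, -0.00156464, -0.00300808, -0.00137323,  0.00167922,
        0.00344298]), 'effort': array([-2.09234404e-04, -3.98073649e+01, -3.04971635e+01, -1.40679249e-04,
        4.26383005e-03, -9.04138204e-06]), 'position': array([ 0.22516081, -0.58224685,  0.23008168]), 'ee_rot': array([[ 9.32758144e-01,  3.60502379e-01, -5.28946625e-04],
       [ 3.60502667e-01, -9.32755784e-01,  2.11536198e-03],
       [ 2.69215002e-04, -2.16380778e-03, -9.99997623e-01]]), 'contact_force': array([-0.84179974,  0.1292893 , -1.52637185]), 'moment': array([-0.00358578, -0.02181985, -0.03227616]), 'gripper_force': 0.0, 'grip_width': 0.08541294871257082}
```

View pics/scene.png

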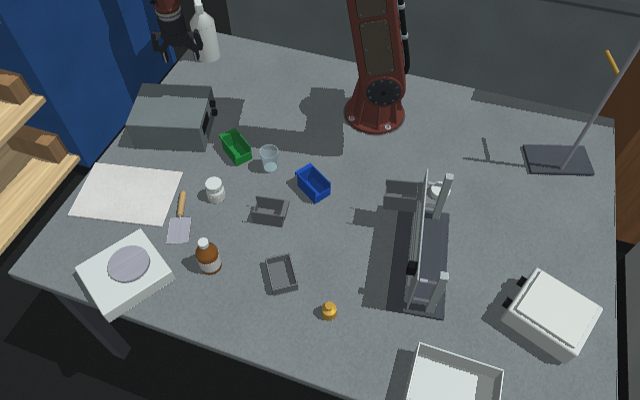

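View pics/top.png

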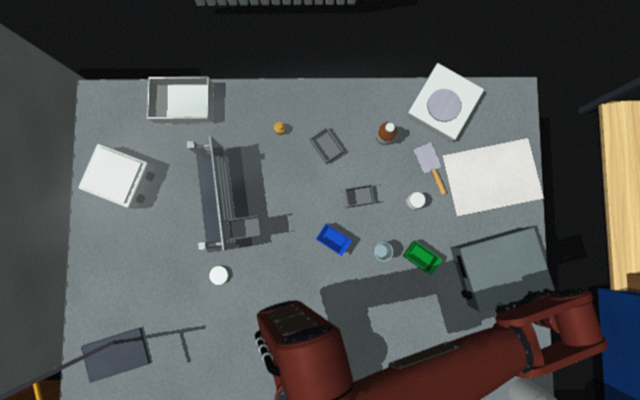

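Scene shows possible bins: grey bin at (268,210), plain tray at (281,273), blue at (313,182), green at (236,147), and the hung bin at (402,190). In the top view these are grey (361,196), tray (327,146), blue (334,240), green (422,256) and hung (245,227). I choose the grey one with a lip, scene (268,210), and check it close up.

```bash
python3 - <<'E'
from h import *
a=load("scene.npy")["pixels"] if 0 else np.load("scene.npy",allow_pickle=True).item()["pixels"]
b=np.load("top.npy",allow_pickle=True).item()["pixels"]
f=lambda p,x,y,w,h,s:cv2.resize(p[y:y+h,x:x+w],None,fx=s,fy=s,interpolation=cv2.INTER_CUBIC)
A=f(a,235,185,65,50,6);B=f(b,330,170,65,50,6)
C=f(b,180,130,97,125,2.3)
C2=f(a,370,160,97,160,2.3)[:300]
top=np.hstack([A,B]);C=cv2.resize(b[130:260,180:300],(270,292));D=cv2.resize(a[165:325,370:470],(183,292))
bot=np.zeros((292,780,3),np.uint8);bot[:,:270]=C;bot[:,300:483]=D
cv2.imwrite("pics/crop.png",np.vstack([top,bot])[:,:,::-1])
E
```

```text
(no output)
```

View pics/crop.png

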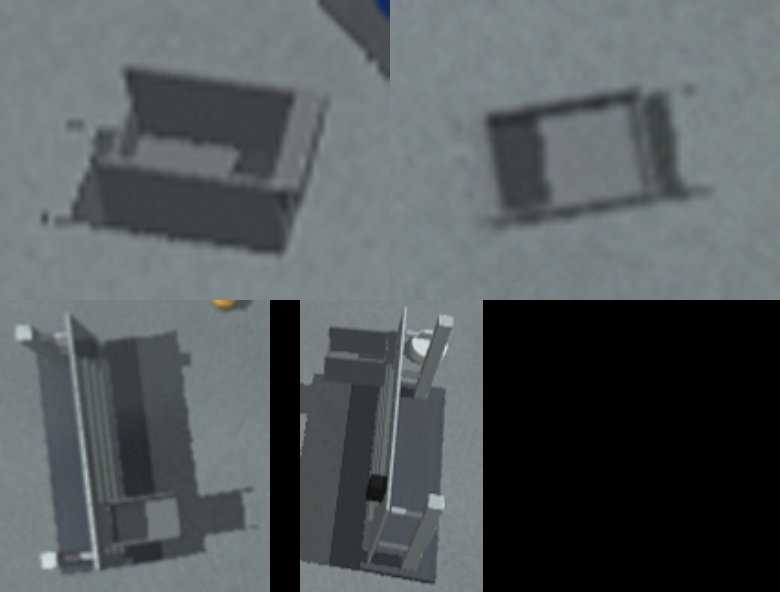

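The crop confirms the grey bin: the low front wall is at the left in scene (y negative) and the lip web is on the right (+y). Stand +y points to world -x, and the panel faces world -y. Next I get rough numbers.

```bash
python3 - <<'E'
from h import *
t=np.load("top.npy",allow_pickle=True).item();s=np.load("scene.npy",allow_pickle=True).item()
print("bin top",onz(t,361.7,195.8,.05),"bin scene",onz(s,268,208,.05))
A=onz(t,210.2,136.7,.195);B=onz(t,223.6,249,.195)
print("sheet ends",A,B,np.linalg.norm(A-B),np.degrees(np.arctan2(*(A-B)[:2][::-1])))
# scene: crop D scale 1.83 offset (370,165), x0 300,y0 300
f=lambda u,v:(370+(u-300)/1.825,165+(v-300)/1.825)
A=onz(s,*f(367,568),.195);B=onz(s,*f(404,310),.195);print(A,B)
# black stop top face centre-ish, front upper edge z .185
print("stop",onz(s,*f(377,480),.185))
# end stop black mask
p=s["pixels"][235:290,395:430].astype(int);m=p.max(2)<30
ys,xs=np.nonzero(m);print(len(xs),xs.min()+395,xs.max()+395,ys.min()+235,ys.max()+235)
E
```

```text
bin top [ 0.53160756 -0.18633203  0.05      ] bin scene [ 0.53638484 -0.17775889  0.05      ]
sheet ends [0.69587228 0.2728721  0.195     ] [0.36484515 0.22664116 0.195     ] 0.33423983328649803 7.950451839975097
[0.78604991 0.27015901 0.195     ] [0.37105139 0.2299927  0.195     ]
stop [0.65770203 0.2553001  0.185     ]
85 406 416 261 275
```

Emit:
send_rows(
  deltas="0.04 0.04 0.03 7;0.08 0.08 0.06 14;0.11 0.11 0.08 21;0.14 0.14 0.1 21;0.16 0.18 0.1 21;0.19 0.21 0.1 21;0.22 0.24 0.1 21;0.24 0.27 0.1 21;0.25 0.30 0.1 21;0.27 0.34 0.1 21",
  fingers=100,
)

```text
clock: 0.93
position: [0.4769, -0.2767, 0.3305]
ee_rot: [[0.742, 0.671, 0.0], [0.671, -0.742, 0.0], [0.0, -0.0, -1.0]]
contact_force: [0.4, -1.2, 0.2]
grip_width: 0.0851
gripper_force: 0.0
```

Emit:
send_rows(
  deltas="0.02 0.02 -0.02 7;0.04 0.05 -0.04 14;0.055 0.08 -0.06 21;0.055 0.09 -0.06 28;0.055 0.09 -0.06 35;0.055 0.09 -0.06 42;0.055 0.09 -0.06 49;0.055 0.09 -0.06 56;0.055 0.09 -0.06 58;0.055 0.09 -0.06 58",
)

```text
clock: 1.77
position: [0.5306, -0.1883, 0.2701]
ee_rot: [[-0.176, 0.984, -0.001], [0.984, 0.176, 0.001], [0.001, -0.001, -1.0]]
contact_force: [1.5, -0.2, -0.3]
grip_width: 0.0854
gripper_force: 0.0
```

```bash
cat >> h.py <<'E'
def wrist():
    s=manip.state();w=eyes.read_camera("wrist");T=np.eye(4);T[:3,:3]=s["ee_rot"];T[:3,3]=s["position"]
    M=T@np.array(w["mount"]);w["origin"]=M[:3,3];w["orientation"]=M[:3,:3];return w,s
E
python3 - <<'E'
from h import *
w,s=wrist();np.save("w1.npy",w);save(w,"w1.png");print(s["position"],s["ee_rot"],s["qpos"],w["mount"],w["K"])
E
```

```text
[ 0.53064423 -0.18828433  0.27006499] [[-1.76432011e-01  9.84312150e-01 -1.15610740e-03]
 [ 9.84312536e-01  1.76432743e-01  5.64041811e-04]
 [ 7.59168408e-04 -1.03845598e-03 -9.99999173e-01]] [-4.65599675e-01  5.62450552e-02  1.71950028e+00 -1.53610115e-05
  1.36713359e+00 -6.42957417e-01] [[ 9.28307175e-04 -9.63861708e-01 -2.66401476e-01  6.80389797e-02]
 [ 9.99999528e-01  8.18744536e-04  5.22332805e-04 -2.37935999e-04]
 [-2.85341837e-04 -2.66401835e-01  9.63862013e-01 -1.41669340e-01]
 [ 0.00000000e+00  0.00000000e+00  0.00000000e+00  1.00000000e+00]] [[352.53718977   0.         324.35007584]
 [  0.         352.53718977 198.53685549]
 [  0.           0.           1.        ]]
```

View pics/w1.png

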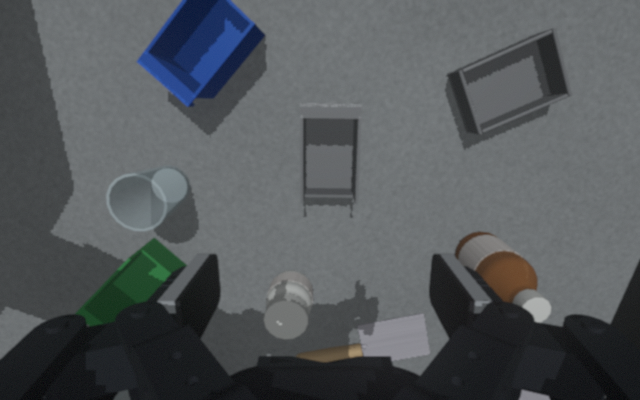

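The wrist view shows the bin square to the tool. The web's rear edge runs from (301,104) to (362,104), the side walls are at u≈303 and 357, and the front is at v≈197. The jar is in front of the bin at (290,300).

```bash
python3 - <<'E'
from h import *
w=np.load("w1.npy",allow_pickle=True).item()
p=onz(w,301,104.5,.06);q=onz(w,362.5,104.5,.06);print(p,q,np.linalg.norm(p-q),np.degrees(np.arctan2(*(p-q)[:2][::-1]))-90)
m=(p+q)/2
a=onz(w,303,120,.06);b=onz(w,303.5,198,.06);print("left wall",a,b,np.degrees(np.arctan2(*(a-b)[:2][::-1])))
a=onz(w,357.5,120,.06);b=onz(w,355.5,198,.06);print("right",a,b,np.degrees(np.arctan2(*(a-b)[:2][::-1])))
f=onz(w,329.5,198,.034);print("front",f,"len",np.linalg.norm((m-f)[:2]))
yaw=np.radians(100);d=np.array([np.cos(yaw),np.sin(yaw)]);print("origin from lip",m[:2]-.056*d)
g=cv2.cvtColor(w["pixels"],cv2.COLOR_RGB2GRAY);print(g[95:125,330]);print(g[180:220,330]);print(g[150,290:370])
E
```

```text
[ 0.49666407 -0.12832199  0.06      ] [ 0.55502002 -0.11780571  0.06      ] 0.05929594902881588 -259.7844185766193
left wall [ 0.5009211  -0.14239616  0.06      ] [ 0.51416888 -0.22015056  0.06      ] 99.66919310749896
right [ 0.55322525 -0.13296878  0.06      ] [ 0.56711373 -0.21059848  0.06      ] 100.14328867611589
front [ 0.54227423 -0.22231719  0.034     ] len 0.10060438358390664
origin from lip [ 0.53556634 -0.17821308]
[113 113 113 111 113 115 117 120 123 122 123 120 113 110 109 109 110 107
 108 109 108 109 106  91  77  72  70  69  68  70]
[104 103 104 103 103 104 102 100  87  78  74  75  76  75  87  98 100  90
  79  76  76  75  74  76  78  90 108 118 118 118 117 117 117 117 116 114
 114 113 114 116]
[114 115 115 114 115 115 115 115 113 112 108 105  95  71  57  67  89 101
 105 105 106 105 105 105 106 106 107 104 105 106 105 106 106 107 106 106
 105 107 106 106 106 105 106 106 105 106 106 106 106 106 106 106 106 105
 104 106 105 105 105 106 105  97  79  58  49  54  69  91 103 107 110 113
 114 112 113 115 112 113 113 114]
```

Emit:
send_rows(
  deltas="0.005 0.010 -0.03 0;0.005 0.010 -0.07 0;0.005 0.010 -0.11 0;0.005 0.010 -0.15 0;0.005 0.010 -0.19 0;0.005 0.010 -0.22 0;0.005 0.010 -0.24 0;0.005 0.010 -0.247 0;0.005 0.010 -0.247 0",
)

```text
clock: 2.57
position: [0.5339, -0.1776, 0.0212]
ee_rot: [[-0.175, 0.985, -0.005], [0.985, 0.175, 0.002], [0.003, -0.004, -1.0]]
contact_force: [-0.3, -0.4, 0.2]
grip_width: 0.0852
gripper_force: 0.0
```

Emit:
send_rows(
  deltas="0 0 0 0;0 0 0 0;0 0 0 0;0 0 0 0;0 0 0 0;0 0 0 0;0 0 0 0;0 0 0 0",
  fingers=30,
  newtons=25,
)

```text
clock: 3.23
position: [0.538, -0.1795, 0.0262]
ee_rot: [[-0.176, 0.984, 0.004], [0.984, 0.176, -0.002], [-0.003, 0.004, -1.0]]
contact_force: [-0.6, -0.2, 6.5]
grip_width: 0.0597
gripper_force: 30.1
```

Emit:
send_rows(
  deltas="0 0 0.01 0;0 0 0.03 0;0 0 0.06 0;0 0 0.09 0;0 0 0.12 0;0 0 0.14 0;0 0 0.145 0;0 0.02 0.145 0;0 0.05 0.145 0;0.01 0.09 0.145 0",
)

```text
clock: 4.07
position: [0.5439, -0.0892, 0.1676]
ee_rot: [[-0.172, 0.985, -0.003], [0.985, 0.172, -0.0], [0.0, -0.003, -1.0]]
contact_force: [0.4, 0.4, -1.6]
grip_width: 0.0592
gripper_force: 29.2
```

Emit:
send_rows(
  deltas="0.01 0.04 0 0;0.02 0.08 0 0;0.03 0.12 0 0;0.04 0.16 0 0;0.05 0.19 0 0;0.06 0.21 0 0;0.06 0.22 0 0;0.06 0.22 0 0;0.06 0.22 0 0",
)

```text
clock: 4.82
position: [0.6047, 0.1311, 0.1675]
ee_rot: [[-0.177, 0.984, -0.003], [0.984, 0.177, -0.001], [-0.001, -0.003, -1.0]]
contact_force: [0.4, -1.0, -2.2]
grip_width: 0.0597
gripper_force: 29.2
```

```bash
python3 - <<'E'
from h import *
w,s=wrist();np.save("w2.npy",w);save(w,"w2.png");print(s["position"],s["ee_rot"],s["qpos"],s["contact_force"],s["grip_width"])
E
```

```text
[0.60472612 0.13114478 0.16746661] [[-1.76843807e-01  9.84235050e-01 -2.76282967e-03]
 [ 9.84238752e-01  1.76841401e-01 -1.09414211e-03]
 [-5.88310348e-04 -2.91277629e-03 -9.99995585e-01]] [ 1.00593217e-01  2.65082042e-01  1.68002181e+00 -8.70525261e-04
  1.19934768e+00 -7.68676141e-02] [ 0.37057541 -0.98569714 -2.16123956] 0.059690097339401484
```

View pics/w2.png

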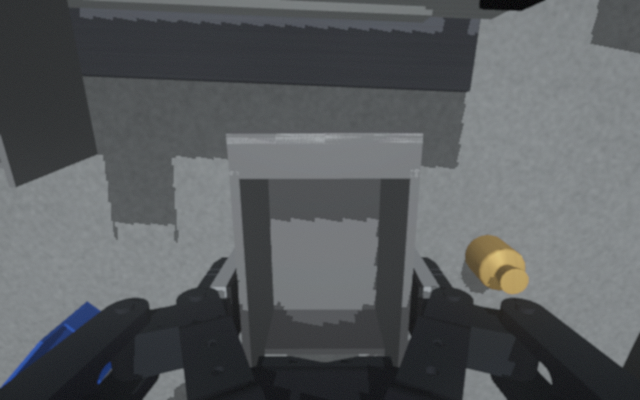

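The wrist view shows the bin in hand, web rear edge at (228..422,135). The base plate's front edge runs (82,75) to (470,90), the rail tops lie along the top near v≈10, and the stop is near (505,3).

```bash
python3 - <<'E'
from h import *
w=np.load("w2.npy",allow_pickle=True).item()
a=onz(w,82,75.5,.012);b=onz(w,470,90.5,.012);d=b-a
print("base front",a,b,np.linalg.norm(d),np.degrees(np.arctan2(d[1],d[0]))+90)
# stand frame from base: front edge x=-55, y -170 at b
yaw=np.arctan2(d[1],d[0])+np.pi/2;X=np.array([np.cos(yaw),np.sin(yaw)]);Y=np.array([-X[1],X[0]])
O1=b[:2]+.055*X+.17*Y;print("O from b",O1)
a=onz(w,75,8,.165);b=onz(w,432,15,.165);d=b-a;print("rail?",a,b,np.degrees(np.arctan2(d[1],d[0]))+90)
for P in (a,b,onz(w,480,8,.165),onz(w,480,8,.185)):print(" stand xy",(P[:2]-O1)@X,(P[:2]-O1)@Y)
# lip height: width 194.5 px is 60 mm
for z in(.19,.195,.2,.205):
  p=onz(w,228,135,z);q=onz(w,422,135,z);print(z,np.linalg.norm(p-q),(p+q)/2,np.degrees(np.arctan2(*(q-p)[:2][::-1]))+90)
t=np.load("top.npy",allow_pickle=True).item()
for P in (onz(t,210.2,136.7,.195),onz(t,223.6,249,.195)):print("sheet",(P[:2]-O1)@X,(P[:2]-O1)@Y)
E
```

```text
base front [0.39811779 0.18289968 0.012     ] [0.70606544 0.22685821 0.012     ] 0.31106930277151285 98.12390482608977
O from b [0.52999914 0.25728285]
rail? [0.49592808 0.21432733 0.165     ] [0.62627044 0.235413   0.165     ] 99.18920990555037
 stand xy -0.03770972470500426 0.0397993835566374
 stand xy -0.035254893738731787 -0.09221467350780964
 stand xy -0.032281486843841675 -0.10960217393056003
 stand xy -0.037148362837986566 -0.10186774633432014
0.19 0.06477228195616988 [0.59468741 0.1874     0.19      ] 100.25308061394756
0.195 0.0620529484914326 [0.59461038 0.18785451 0.195     ] 100.25308061394755
0.2 0.05933361502669543 [0.59453336 0.18830901 0.2       ] 100.25308061394756
0.205 0.05661428156195825 [0.59445633 0.18876352 0.205     ] 100.25308061394755
sheet -0.008007431120986215 -0.1664115506165837
sheet -0.006995579827558083 0.16782675106702946
```

Emit:
send_rows(
  deltas="0.006 0.01 0 -1;0.012 0.02 -0.004 -2;0.010 0.03 -0.008 -2;0.007 0.04 -0.012 -2;0.0055 0.0465 -0.013 -2;0.0055 0.0465 -0.013 -2;0.0055 0.0465 -0.013 -2;0.0055 0.0465 -0.013 -2",
)

```text
clock: 5.53
position: [0.6114, 0.1777, 0.1559]
ee_rot: [[-0.142, 0.99, 0.0], [0.99, 0.142, -0.0], [-0.0, 0.0, -1.0]]
contact_force: [-0.4, 0.3, -1.4]
grip_width: 0.0595
gripper_force: 29.2
```

Emit:
send_rows(
  deltas="-0.0002 0.0015 0 0;-0.0004 0.003 0 0;-0.0006 0.0045 0 0;-0.0008 0.006 0 0;-0.001 0.0075 0 0;-0.0012 0.009 0 0;-0.0012 0.009 0 0",
)

```text
clock: 6.12
position: [0.6103, 0.1873, 0.1557]
ee_rot: [[-0.142, 0.99, -0.0], [0.99, 0.142, 0.0], [0.0, 0.0, -1.0]]
contact_force: [0.1, 1.2, -1.0]
grip_width: 0.0597
gripper_force: 29.2
```

Emit:
send_rows(
  deltas="-0.0001 0.001 0 0;-0.0003 0.002 0 0;-0.0004 0.003 0 0;-0.0006 0.004 0 0;-0.0006 0.004 0 0",
)

```text
clock: 6.53
position: [0.6097, 0.1912, 0.1558]
ee_rot: [[-0.142, 0.99, -0.0], [0.99, 0.142, 0.0], [0.0, 0.0, -1.0]]
contact_force: [0.1, -0.1, -1.2]
grip_width: 0.0595
gripper_force: 29.2
```

Emit:
send_rows(
  deltas="-0.0001 0.001 0 0;-0.0003 0.002 0 0;-0.0004 0.003 0 0;-0.0004 0.003 0 0",
)

```text
clock: 6.87
position: [0.6092, 0.1942, 0.1557]
ee_rot: [[-0.142, 0.99, -0.0], [0.99, 0.142, 0.0], [0.0, -0.0, -1.0]]
contact_force: [0.2, 0.9, -1.3]
grip_width: 0.0593
gripper_force: 29.2
```

Emit:
send_rows(
  deltas="-0.0001 0.001 0 0;-0.0003 0.002 0 0;-0.0003 0.002 0 0",
)

```text
clock: 7.12
position: [0.609, 0.1962, 0.1557]
ee_rot: [[-0.142, 0.99, -0.0], [0.99, 0.142, 0.0], [0.0, -0.0, -1.0]]
contact_force: [-0.6, -0.9, -0.4]
grip_width: 0.0595
gripper_force: 29.2
```

Emit:
send_rows(
  deltas="-0.0001 0.001 0 0;-0.0003 0.002 0 0;-0.0003 0.002 0 0",
)

```text
clock: 7.37
position: [0.6087, 0.1981, 0.1558]
ee_rot: [[-0.142, 0.99, -0.0], [0.99, 0.142, 0.0], [0.0, -0.0, -1.0]]
contact_force: [0.6, -0.5, -0.6]
grip_width: 0.0595
gripper_force: 29.2
```

Emit:
send_rows(
  deltas="-0.0001 0.001 0 0;-0.0003 0.002 0 0;-0.0003 0.002 0 0",
)

```text
clock: 7.62
position: [0.6084, 0.2002, 0.1557]
ee_rot: [[-0.142, 0.99, -0.0], [0.99, 0.142, 0.0], [0.0, -0.0, -1.0]]
contact_force: [0.3, 0.3, -1.5]
grip_width: 0.0598
gripper_force: 29.2
```

```bash
python3 - <<'E'
from h import *
w,s=wrist();np.save("w3.npy",w);save(w,"w3.png");print(s["position"],s["contact_force"],s["moment"])
E
```

```text
[0.60836771 0.20016266 0.15573195] [ 0.25649154  0.30309774 -1.50156357] [-0.02842364  0.0174694   0.00472858]
```

View pics/w3.png

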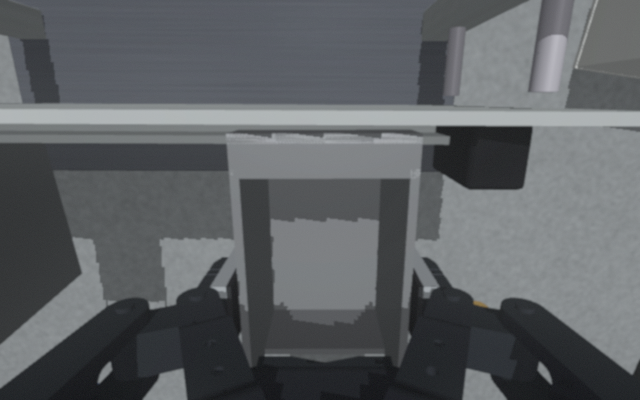

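The picture shows the sheet's top edge at v≈105–124, the lip rear edge at v≈135 and the rail line at v≈139. The black stop's left face is at u≈445.

```bash
python3 - <<'E'
from h import *
w=np.load("w3.npy",allow_pickle=True).item()
O=np.array([.530,.2573]);yaw=np.radians(98.12);X=np.array([np.cos(yaw),np.sin(yaw)]);Y=np.array([-X[1],X[0]])
st=lambda P:np.round([(P[:2]-O)@X*1e3,(P[:2]-O)@Y*1e3],1)
g=cv2.cvtColor(w["pixels"],cv2.COLOR_RGB2GRAY)
print(g[98:146,200],g[98:146,320])
for v in(123,125):print("sheet front",st(onz(w,200,v,.195)),st(onz(w,400,v,.195)))
print("lip rear",st(onz(w,228,135,.187)),st(onz(w,422,135,.187)))
print("rail",st(onz(w,200,137,.165)),st(onz(w,200,142,.165)))
print("stop near top",st(onz(w,470,187,.185)),st(onz(w,526,187,.185)), "rail end",st(onz(w,447,141,.165)))
E
```

```text
[ 96  96  96  95  98 108 126 135 137 137 137 150 172 180 181 181 180 180
 180 181 180 180 180 181 180 173 152 133 126 125 125 126 123 115 105 101
 102 113 122 125 125 126 125 125 120 101  78  65] [ 96  95  94  92  93 100 113 130 137 137 136 144 162 175 180 181 180 181
 180 181 180 180 180 180 181 180 170 146 128 126 123 111  88  71  74  82
  85  91  99 123 143 151 153 153 154 148 138 134]
sheet front [ -5.7 -33.9] [ -5.6 -90.8]
sheet front [ -6.2 -33.8] [ -6.1 -90.8]
lip rear [ -9.8 -39.5] [ -9.7 -99.5]
rail [-12.5 -23.1] [-14.4 -22.9]
stop near top [ -26.7 -117.1] [ -26.7 -135.4] rail end [ -13.9 -115. ]
```

Emit:
send_rows(
  deltas="-0.0001 0.001 0 0;-0.0003 0.002 0 0;-0.0003 0.002 0 0",
)

```text
clock: 7.92
position: [0.6081, 0.2022, 0.1557]
ee_rot: [[-0.142, 0.99, -0.0], [0.99, 0.142, 0.0], [0.0, -0.0, -1.0]]
contact_force: [-0.1, 0.2, -1.7]
grip_width: 0.0594
gripper_force: 29.2
```

Emit:
send_rows(
  deltas="-0.0001 0.001 0 0;-0.0001 0.001 0 0",
)

```text
clock: 8.08
position: [0.608, 0.2029, 0.1557]
ee_rot: [[-0.141, 0.99, -0.0], [0.99, 0.141, -0.0], [-0.0, -0.0, -1.0]]
contact_force: [0.4, -0.6, -1.2]
grip_width: 0.0594
gripper_force: 29.2
```

Emit:
send_rows(
  deltas="-0.0001 0.001 0 0;-0.0001 0.001 0 0",
)

```text
clock: 8.25
position: [0.608, 0.203, 0.1558]
ee_rot: [[-0.141, 0.99, -0.0], [0.99, 0.141, -0.002], [-0.002, -0.0, -1.0]]
contact_force: [0.1, -4.1, -0.4]
grip_width: 0.0597
gripper_force: 29.3
```

Emit:
send_rows(
  deltas="0.0004 -0.0027 0 0;0.0004 -0.0027 0 0;0.0004 -0.0027 -0.002 0;0.0004 -0.0027 -0.004 0;0.0004 -0.0027 -0.006 0;0.0004 -0.0027 -0.006 0",
)

```text
clock: 8.75
position: [0.6077, 0.2014, 0.1489]
ee_rot: [[-0.142, 0.99, -0.001], [0.99, 0.142, -0.0], [0.0, -0.001, -1.0]]
contact_force: [1.4, 0.1, -1.5]
grip_width: 0.0598
gripper_force: 29.2
```

Emit:
send_rows(
  deltas="0 0 -0.001 0;0 0 -0.002 0;0 0 -0.003 0;0 0 -0.003 0",
)

```text
clock: 9.08
position: [0.6082, 0.2013, 0.1464]
ee_rot: [[-0.141, 0.99, -0.0], [0.99, 0.141, -0.0], [0.0, -0.0, -1.0]]
contact_force: [0.3, -0.1, -1.0]
grip_width: 0.0597
gripper_force: 29.2
```

Emit:
send_rows(
  deltas="0 0 -0.001 0;0 0 -0.002 0;0 0 -0.003 0;0 0 -0.003 0",
)

```text
clock: 9.42
position: [0.6081, 0.2012, 0.1434]
ee_rot: [[-0.141, 0.99, -0.0], [0.99, 0.141, -0.0], [-0.0, -0.001, -1.0]]
contact_force: [-0.8, -0.5, -1.0]
grip_width: 0.0597
gripper_force: 29.2
```

Emit:
send_rows(
  deltas="0 0 -0.001 0;0 0 -0.002 0;0 0 -0.003 0;0 0 -0.003 0",
)

```text
clock: 9.75
position: [0.6081, 0.2012, 0.1404]
ee_rot: [[-0.141, 0.99, -0.001], [0.99, 0.141, -0.0], [-0.0, -0.001, -1.0]]
contact_force: [-0.9, 0.6, -0.9]
grip_width: 0.0596
gripper_force: 29.2
```

Emit:
send_rows(
  deltas="0 0 -0.001 0;0 0 -0.002 0;0 0 -0.002 0",
)

```text
clock: 10.0
position: [0.6081, 0.2012, 0.1385]
ee_rot: [[-0.141, 0.99, -0.0], [0.99, 0.141, -0.0], [-0.0, -0.0, -1.0]]
contact_force: [0.3, 0.1, -0.3]
grip_width: 0.0598
gripper_force: 29.2
```

Emit:
send_rows(
  deltas="0 0 -0.001 0;0 0 -0.001 0",
)

```text
clock: 10.17
position: [0.6082, 0.2012, 0.1376]
ee_rot: [[-0.141, 0.99, -0.0], [0.99, 0.141, -0.0], [-0.0, -0.0, -1.0]]
contact_force: [-0.1, 0.7, -1.1]
grip_width: 0.0596
gripper_force: 29.2
```

Emit:
send_rows(
  deltas="0 0 -0.001 0;0 0 -0.001 0",
)

```text
clock: 10.33
position: [0.6082, 0.2012, 0.1365]
ee_rot: [[-0.141, 0.99, -0.0], [0.99, 0.141, -0.0], [-0.0, -0.0, -1.0]]
contact_force: [0.5, 0.9, -1.2]
grip_width: 0.0596
gripper_force: 29.2
```

Emit:
send_rows(
  deltas="0 0 -0.001 0;0 0 -0.001 0",
)

```text
clock: 10.5
position: [0.6082, 0.2012, 0.1356]
ee_rot: [[-0.141, 0.99, -0.0], [0.99, 0.141, -0.0], [0.0, -0.0, -1.0]]
contact_force: [0.3, 0.2, -1.0]
grip_width: 0.0592
gripper_force: 29.2
```

Emit:
send_rows(
  deltas="0 0 -0.001 0;0 0 -0.001 0",
)

```text
clock: 10.67
position: [0.6082, 0.2012, 0.1345]
ee_rot: [[-0.141, 0.99, -0.0], [0.99, 0.141, -0.0], [-0.0, -0.0, -1.0]]
contact_force: [-0.1, 0.2, -1.4]
grip_width: 0.0598
gripper_force: 29.2
```

Emit:
send_rows(
  deltas="0 0 -0.001 0;0 0 -0.001 0",
)

```text
clock: 10.83
position: [0.6084, 0.2013, 0.1341]
ee_rot: [[-0.141, 0.99, 0.0], [0.99, 0.141, 0.0], [0.0, 0.0, -1.0]]
contact_force: [-1.0, 0.2, 0.2]
grip_width: 0.0596
gripper_force: 29.3
```

Emit:
send_rows(
  deltas="0 0 -0.0005 0;0 0 -0.0005 0;0 0 -0.0005 0;0 0 -0.0005 0",
)

```text
clock: 11.17
position: [0.6085, 0.2013, 0.1339]
ee_rot: [[-0.142, 0.99, 0.0], [0.99, 0.142, 0.0], [0.0, 0.0, -1.0]]
contact_force: [-2.5, -2.1, 4.7]
grip_width: 0.06
gripper_force: 29.7
```

Emit:
send_rows(
  deltas="0.0015 0.0002 0.0005 0;0.003 0.0004 0.0005 0;0.0045 0.0006 0.0005 0;0.006 0.0009 0.0005 0;0.0075 0.0011 0.0005 0;0.009 0.0013 0.0005 0;0.010 0.0014 0.0005 0;0.010 0.0014 0.0005 0",
)

```text
clock: 11.83
position: [0.6186, 0.2028, 0.1339]
ee_rot: [[-0.141, 0.99, 0.0], [0.99, 0.141, 0.0], [0.0, 0.0, -1.0]]
contact_force: [-3.2, -1.2, 3.7]
grip_width: 0.0596
gripper_force: 29.9
```

Emit:
send_rows(
  deltas="0.001 0.0001 0 0;0.002 0.0003 0 0;0.002 0.0003 0 0",
)

```text
clock: 12.08
position: [0.6205, 0.203, 0.1338]
ee_rot: [[-0.141, 0.99, 0.0], [0.99, 0.141, 0.0], [0.0, 0.0, -1.0]]
contact_force: [-4.1, -0.9, 4.6]
grip_width: 0.0595
gripper_force: 29.9
```

Emit:
send_rows(
  deltas="0.001 0.0001 0 0;0.001 0.0001 0 0",
)

```text
clock: 12.25
position: [0.6214, 0.2031, 0.1339]
ee_rot: [[-0.141, 0.99, 0.0], [0.99, 0.141, 0.0], [0.0, 0.0, -1.0]]
contact_force: [-3.4, -1.0, 4.0]
grip_width: 0.0597
gripper_force: 29.9
```

Emit:
send_rows(
  deltas="0.0005 0.0001 0.0003 0;0.001 0.0001 0.0003 0;0.001 0.0001 0.0003 0",
)

```text
clock: 12.5
position: [0.6224, 0.2032, 0.1339]
ee_rot: [[-0.141, 0.99, 0.0], [0.99, 0.141, 0.0], [0.0, 0.0, -1.0]]
contact_force: [-3.3, -0.4, 2.7]
grip_width: 0.0598
gripper_force: 29.8
```

Emit:
send_rows(
  deltas="0.0005 0.0001 0 0;0.001 0.0001 0 0;0.001 0.0001 0 0",
)

```text
clock: 12.75
position: [0.6235, 0.2033, 0.1339]
ee_rot: [[-0.141, 0.99, 0.0], [0.99, 0.141, 0.0], [0.0, 0.0, -1.0]]
contact_force: [-2.8, -0.5, 2.6]
grip_width: 0.0596
gripper_force: 29.7
```

Emit:
send_rows(
  deltas="0.0005 0.0001 0 0;0.0005 0.0001 0 0",
)

```text
clock: 12.92
position: [0.6239, 0.2033, 0.1339]
ee_rot: [[-0.141, 0.99, 0.0], [0.99, 0.141, -0.0], [-0.0, 0.0, -1.0]]
contact_force: [-2.7, -0.3, 2.4]
grip_width: 0.0596
gripper_force: 29.7
```

Emit:
send_rows(
  deltas="0.0005 0.0001 0 0;0.001 0.0001 0 0;0.001 0.0001 0 0",
)

```text
clock: 13.17
position: [0.6249, 0.2034, 0.134]
ee_rot: [[-0.141, 0.99, 0.0], [0.99, 0.141, -0.0], [-0.0, 0.0, -1.0]]
contact_force: [-2.3, 0.8, 2.9]
grip_width: 0.0597
gripper_force: 29.7
```

```bash
python3 - <<'E'
from h import *
w,s=wrist();np.save("w4.npy",w);print(s["position"],s["contact_force"])
c=w["pixels"][90:210,330:530];cv2.imwrite("pics/w4.png",cv2.resize(c,None,fx=4,fy=4,interpolation=cv2.INTER_CUBIC)[:,:,::-1])
E
```

```text
[0.624907   0.20342051 0.13396784] [-2.32126808  0.81504997  2.91426034]
```

View pics/w4.png

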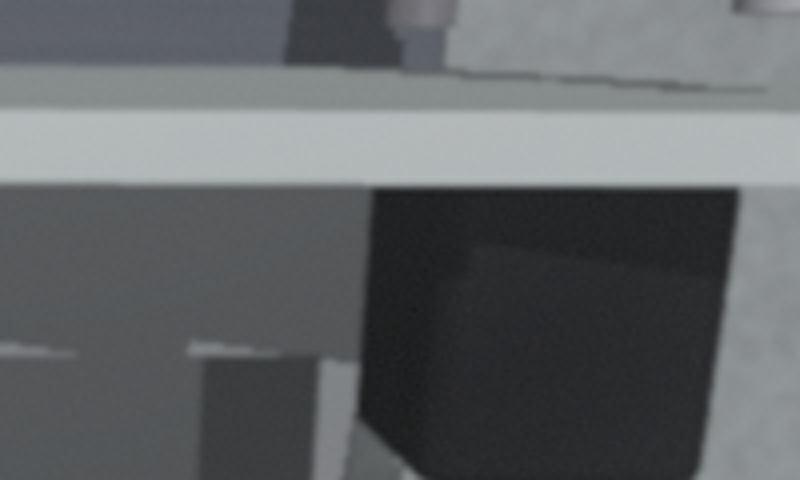

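The crop shows the web's right edge right at the black stop's left face (u≈365 in the crop), so they are nearly or just touching. I nudge until the force rises.

Emit:
send_rows(
  deltas="0.0005 0.0001 0 0;0.0005 0.0001 0 0",
)

```text
clock: 13.38
position: [0.6249, 0.2034, 0.1339]
ee_rot: [[-0.142, 0.99, -0.001], [0.99, 0.142, -0.0], [-0.0, -0.001, -1.0]]
contact_force: [-5.1, -0.9, 3.6]
grip_width: 0.0595
gripper_force: 29.8
```

Emit:
send_rows(
  deltas="0.0005 0.0001 0 0;0.0005 0.0001 0 0",
)

```text
clock: 13.55
position: [0.6249, 0.2034, 0.1339]
ee_rot: [[-0.142, 0.99, -0.002], [0.99, 0.142, -0.001], [-0.0, -0.002, -1.0]]
contact_force: [-5.6, -2.2, 3.3]
grip_width: 0.0596
gripper_force: 29.9
```

Emit:
send_rows(
  deltas="0.0005 0.0001 0 0;0.0005 0.0001 0 0",
)

```text
clock: 13.72
position: [0.6249, 0.2034, 0.1339]
ee_rot: [[-0.142, 0.99, -0.004], [0.99, 0.142, -0.001], [-0.001, -0.004, -1.0]]
contact_force: [-7.1, -1.1, 5.7]
grip_width: 0.0596
gripper_force: 30.0
```

Emit:
send_rows(
  deltas="-0.0013 -0.0002 0.0003 0;-0.0013 -0.0002 0.0003 0",
)

```text
clock: 13.88
position: [0.6249, 0.2035, 0.134]
ee_rot: [[-0.141, 0.99, 0.0], [0.99, 0.141, -0.0], [-0.0, 0.0, -1.0]]
contact_force: [-3.6, -0.8, 2.6]
grip_width: 0.0597
gripper_force: 29.6
```

Emit:
send_rows(
  deltas="0 0 0 0;0 0 0 0;0 0 0 0;0 0 0 0;0 0 0 0;0 0 0 0;0 0 0 0",
  fingers=100,
)

```text
clock: 14.47
position: [0.6251, 0.2036, 0.1343]
ee_rot: [[-0.141, 0.99, 0.0], [0.99, 0.141, 0.0], [0.0, 0.0, -1.0]]
contact_force: [0.4, 0.2, 0.4]
grip_width: 0.0853
gripper_force: 0.0
```

```bash
python3 - <<'E'
from h import *
w,s=wrist();np.save("w5.npy",w);save(w,"w5.png");print(s["position"],s["contact_force"],s["grip_width"])
E
```

```text
[0.62512842 0.20356194 0.13430666] [0.44403611 0.22848804 0.44544016] 0.08525048197524536
```

View pics/w5.png

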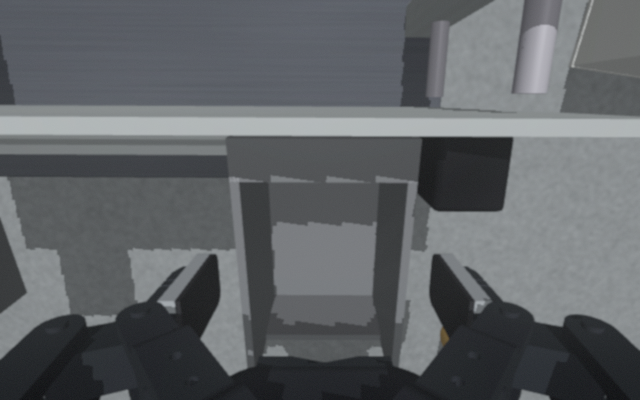

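The bin hangs from the rail with its web against the stop at u≈420, and the fingers are clear on both sides. I withdraw straight up.

Emit:
send_rows(
  deltas="0 0 0.005 0;0 0 0.015 0;0 0 0.03 0;0 0 0.06 0;0 0 0.09 0;0 0 0.12 0;0 -0.02 0.15 0;0 -0.04 0.16 0;0 -0.05 0.16 0;0 -0.05 0.16 0",
)

```text
clock: 15.35
position: [0.6257, 0.1517, 0.2962]
ee_rot: [[-0.139, 0.99, 0.003], [0.99, 0.139, -0.0], [-0.001, 0.003, -1.0]]
contact_force: [0.1, 0.4, -0.5]
grip_width: 0.0857
gripper_force: 0.0
```

```bash
python3 - <<'E'
from h import *
w,s=wrist();b=eyes.read_camera("scene")
print(s["position"],s["contact_force"])
A=cv2.resize(b["pixels"][160:320,350:470],None,fx=2.5,fy=2.5,interpolation=cv2.INTER_CUBIC)
B=w["pixels"][:400,150:640];im=np.zeros((400,800,3),np.uint8);im[:,:300]=A;im[:,300:790]=B
cv2.imwrite("pics/fin.png",im[:,:,::-1])
E
```

```text
[0.62571477 0.15172668 0.29622094] [ 0.11092179  0.38182377 -0.53570794]
```

View pics/fin.png

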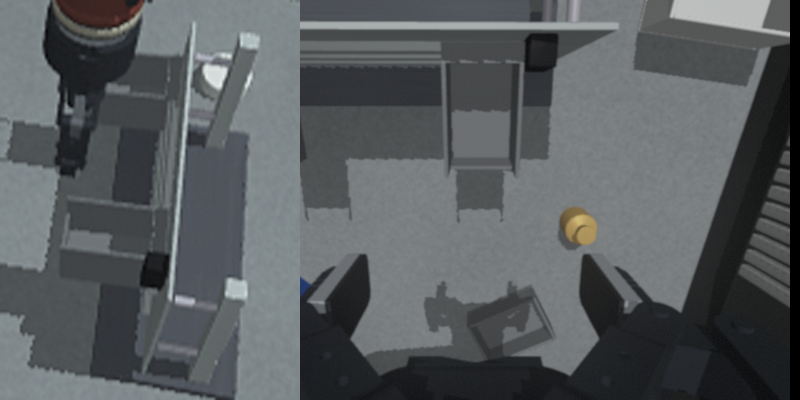

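The bin hangs upright and square to the panel, touching the stop (wrist part of the picture, about (525,55)). The gripper is clear, so I hand in.

```bash
python3 -c "
from rig import manip
print(manip.hand_in())"
```

```text
the job is handed in; nothing more can be done
None
```

The grey bin hangs by its lip on the top rail, upright and touching the black end stop; I handed the job in after about 15 s of robot time, but hand-in returned no verdict.

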